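# Pack the long coupling under the fitting case's cantilever tray

## Task

Lift the case's top tray by its handle and swing it all the way over to the robot's left until it rests open beside the case. Pick the long straight coupling from the fittings on the bench and lay it flat in the large bay of the case that the tray had covered. Then swing the tray back and lower it until it is fully closed, and let go.

Things in the scene. Friction and masses are not known exactly. Their poses are not given: they have to be found in the camera images.
- handle (a point): Centre of the tray's handle, a steel bar 130 x 16 x 16 mm, long axis = point x = case's long axis; y points to the side the tray opens to (robot's left), z up. It stands on two 14 square posts 116 apart amid a blue divided tray (290 x 160 x 38), underside 32 above the tray rim. Closed: bar centre 144 above the bench. The tray (0.4 kg) stays level as it swings, so the handle never turns.
- lift (a joint): Angle q (rad) of the parallel arms carrying the tray: 0 closed, 1.13 highest, 2.27 fully open beside the case. From closed, the handle moves 110 mm*(cos 25deg - cos(25deg+q)) along its +y and 110 mm*(sin(25deg+q) - sin 25deg) up: 199 across in all, 64 up midway, back at closed height when open. Lightly damped, no spring; its weight settles it at the nearer end.
- bay (a point): Centre of the inner floor of the large bay (mm: 197 in x, 150 in y, 60 deep; floor 5 above the bench) under the tray of the fixed grey case (290 x 160, 65 high). Axes as the handle's; x points away from the robot. It lies 40 towards +x from the closed handle. A smaller bay at the robot's end, behind a divider, holds nuts. With the tray open the bay is clear from above.
- coupling_mid (a point): Centre of the long coupling: galvanised steel octagonal bar, bored, 84 mm long (point x), 36 across flats, lying on a flat, centre 18 above the bench; 0.3 kg. Pinch it across its upright flats (point y). It lies right of the case among three fittings of the same steel, in any order: a short coupling (42 long), a tee and an elbow (36 high, up to 72 across), centres 105 or more apart.
There are look-alikes about, which are no part of the job. Leave any blue or yellow look-alike of the part that bears coupling_mid alone.

How it is judged:
By the outcome, as a careful person would: the job done as asked, in the order asked, and still so for the second after the job is handed in, with the robot touching nothing.
It also fails if it takes over 69 s, if anything falls off the work surface, if the arm or the gripper's body presses on something with over 40 N, if the wrist force passes 120 N, or if a joint passes its speed limit or range.

## Robot

A 6-joint arm with a two-finger parallel gripper is mounted at the origin on the work surface. World frame = base frame: x ahead of the robot, y to its left, z up, the work surface at z = 0. Lengths are in mm, angles in rad, forces in N, time in s.
With the tool pointing down it reaches from about 300 to 875 mm from the base axis. Payload 4.2 kg.
Tool frame: the origin (TCP) lies between the finger pads; the fingertips stand 19 mm ahead of it and the grasp point (between the pads) is the TCP; z points along the fingers, y is the line along which they close (so a half turn about z gives the same grasp; the last joint's range is limited). The gripper opens to 85 mm and grips with 20 to 120 N. Pads are 22 mm wide; open, the fingers measure 114 mm over their backs; the gripper's body (76 mm by 85 mm) begins 54 mm behind the grasp point. The pads swing forward as they close: fully open they stand 13 mm farther back than shut.
Start: joints at [-1.151, 0.32, 1.565, -0, 1.257, -0.02], TCP at [244.815, -520.293, 250.338] pointing down, gripper open.
Joint ranges: [-3.11, 3.11], [-0.84, 2.01], [0.21, 2.61], [-1.34, 4.49], [0.05, 2.63], [-2.56, 2.56]. Speed limits (rad/s): [2.57, 2.57, 3.14, 3.14, 3.14, 3.14].

## Interface

Orientations are given as a unit quaternion [w, x, y, z].
In Python, from station import r gives the robot as it stands.
- The arm moves only by the shell command python3 -m jog 'ROWS' [FORCE]. ROWS is JSON, one flat list of numbers, 7 for each row, row after row: the shift along the tool's x, y, z in m, then the turn, a rotation vector about the tool's x, y, z in degrees, then the opening, from -1 (shut) to 1 (fully open). In form: [dx, dy, dz, ax, ay, az, claw, dx, dy, dz, ax, ay, az, claw, ...]. A call has 1 to 8 rows; each row shifts and turns the commanded pose from where the row before left it, along the tool's axes as they then stand; what a row does not reach is not made up. A row lasts 1/8 s, in which the tool goes at most 62.5 mm and 10.7 degrees, less where a joint would pass 70% of its speed; a pose out of reach is approached as far as the arm can. A call is refused whole if a number of a shift passes 0.0625 or a number of a turn 10.7, either way. A call with a gripper value outside its range is refused whole. The fingers move at their own pace and stop on an object; FORCE is the grip in N (left out, the last holds). Time passes only in rows, so rows that do not move let the fingers close. It gives the time, the measured TCP pose, the force, the opening and the grip force at its end, in the units of the state.
- r.read_state(): the state, without advancing time (a new reading comes with each control period).
- r.get_image(name): name is "scene" or "top" or "wrist"; returns (picture, depth): 400x640x3 uint8, red, green, blue; 400x640 float32, mm along the optical axis (not along the pixel's ray), 0 where there is no reading.
- r.get_calibration(name): a dict with "fx", "fy", "cx", "cy" (pixels), "R" (3x3) and "t" (3): a world point X has camera coordinates R X + t; the wrist camera has in their place "mount" (4x4, takes a point from camera to tool coordinates, whose origin is the TCP and whose axes are the flange's). Camera axes: x right, y down, z forward; pixel columns grow to the right and rows downward; lengths in mm; the calibration is good to about 2 mm. A picture is of the moment at which its call begins: read the wrist's pose just before it. get_calibration takes no time and is no camera call.
- r.job_done(): hands the job in; it is judged then, once.
The state is a dict: "time": time; "joint_pos": joint angles; "qd": joint speeds; "tau": joint torques, N m; "tcp_pos": TCP position; "orientation": TCP orientation; "force": force on the tool from outside, world axes, zero at the start; "moment": the same for the moment, N m; "gripper_width": opening from 0.0 (shut) to 1.0 (fully open); "grasp_force": force on a finger pad.
Only numpy, scipy, OpenCV 4.12 (cv2) and the standard library are available. Lean on these libraries where they do the work, as an engineer would, in place of code of your own. Each camera call takes 0.05 s, during which the arm holds its last target. There are 200 camera calls.

## Working session

There is one attempt and no reset: what is moved stays moved. The work goes in short steps, Python scripts to look and compute and a shell command to move; the robot and the scene stay as the last step left them, time stands still between calls to the robot, and variables do not carry over. Pictures are saved under pics/ and viewed, at most 10 in all, crops included, and the job is handed in when it is done.

```bash
mkdir -p pics
cat > h.py <<'E'
import numpy as np,cv2
from station import r
from scipy.spatial.transform import Rotation as Ro
def save(img,n): cv2.imwrite('pics/'+n,img[:,:,::-1])
def cloud(name):
    s=r.read_state(); im,d=r.get_image(name); c=r.get_calibration(name)
    v,u=np.mgrid[:400,:640]
    P=np.dstack([(u-c['cx'])/c['fx']*d,(v-c['cy'])/c['fy']*d,d]).astype(float)
    if 'R' in c: W=(P-np.array(c['t']))@np.array(c['R'])
    else:
        M=np.array(c['mount']); q=s['orientation']
        W=(P@M[:3,:3].T+M[:3,3])@Ro.from_quat([q[1],q[2],q[3],q[0]]).as_matrix().T+np.array(s['tcp_pos'])
    W[d==0]=np.nan
    return im,d,W
E
python3 - <<'E'
from h import *
im,d,W=cloud('top'); save(im,'top1.png'); np.save('top1.npy',W)
s=r.read_state(); print(s['orientation'],s['tcp_pos'],s['gripper_width'],s['time'])
E
```

```text
[-8.51027086e-04  9.75921180e-01  2.18121745e-01 -1.73939260e-04] [ 244.63131679 -519.90183004  249.49911208] 0.9974744126192412 0.05
```

View pics/top1.png

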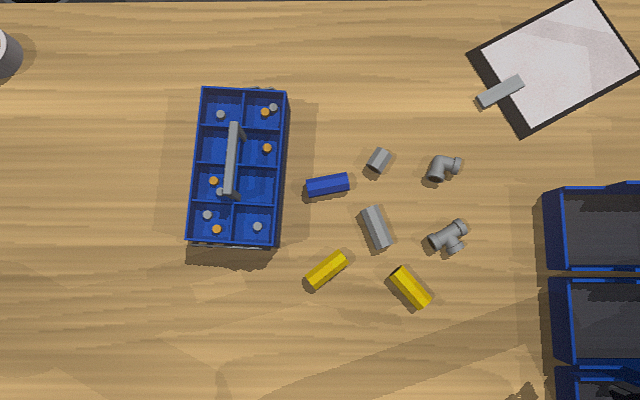

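The tray is at about (237,165) with its handle bar running from (235,122) to (228,200). The grey pieces are:
- octagonal bar at (376,227)
- short coupling at (378,160)
- elbow at (443,169)
- tee at (449,237)

The look-alikes are one blue bar (327,184) and two yellow bars (326,270) and (409,287). The long grey octagonal bar at (376,227) fits the description. Next I'll measure it and confirm it in an enlarged crop.

Run:
```python
from h import *
W=np.load('top1.npy'); im=cv2.imread('pics/top1.png')
cv2.imwrite('pics/crop1.png',cv2.resize(im[130:300,290:480],None,fx=4,fy=3.5)[:600,:760])
def fit(u0,u1,v0,v1,z0,z1,n):
    P=W[v0:v1,u0:u1].reshape(-1,3); P=P[(P[:,2]>z0)&(P[:,2]<z1)]
    (c,sz,a)=cv2.minAreaRect(P[:,:2].astype(np.float32)); 
    b=cv2.boxPoints((c,sz,a)); e=[b[1]-b[0],b[2]-b[1]]; e=max(e,key=np.linalg.norm)
    ang=np.degrees(np.arctan2(e[1],e[0]))
    print(n,np.round(c,1),np.round(sz,1),'long axis ang',round((ang+90)%180-90,1),'z',np.round(np.percentile(P[:,2],[5,50,95]),1),len(P))
fit(215,250,115,205,135,165,'handle')
fit(180,295,80,255,85,125,'tray')
fit(350,405,195,260,28,50,'long top')
fit(350,405,195,260,10,50,'long')
fit(360,395,140,180,10,50,'short')
fit(300,352,165,205,10,50,'blue')
fit(420,475,210,262,10,50,'tee')
fit(420,470,145,190,10,50,'elbow')
fit(300,352,245,297,10,50,'y1')
s=r.read_state(); q=s['orientation']; R=Ro.from_quat([q[1],q[2],q[3],q[0]]).as_matrix(); print(R.round(3))
c=r.get_calibration('wrist'); print(np.round(c['mount'],3))
```

```text
handle [576.8  72.7] [ 16.9 129.1] long axis ang -3.7 z [141.7 150.7 152.8] 792
tray [577.4  73. ] [160.9 306.8] long axis ang -3.9 z [ 87.   98.3 104.7] 3507
long top [ 467.3 -191.7] [84.3 32.6] long axis ang 20.9 z [28.7 33.8 37.2] 643
long [ 467.5 -192. ] [84.5 36.5] long axis ang 21.8 z [24.  32.7 36.8] 821
short [ 603.2 -198.6] [35.9 43.4] long axis ang -33.9 z [21.  32.4 36.9] 411
blue [552.9 -94.2] [36.5 84.2] long axis ang -78.7 z [22.6 32.8 36.6] 792
tee [ 444.3 -335.3] [53.7 73.5] long axis ang -60.4 z [18.9 29.8 35. ] 829
elbow [ 586.6 -327.8] [57.8 57.1] long axis ang 75.8 z [16.4 27.6 35. ] 626
y1 [385.1 -93.1] [35.8 84.8] long axis ang -51.6 z [25.3 33.1 36.6] 809
[[ 0.905  0.426 -0.001]
 [ 0.426 -0.905  0.002]
 [ 0.    -0.002 -1.   ]]
[[  -0.      -0.948   -0.318   82.01 ]
 [   1.      -0.      -0.       0.707]
 [   0.      -0.318    0.948 -122.866]
 [   0.       0.       0.       1.   ]]
```

View pics/crop1.png

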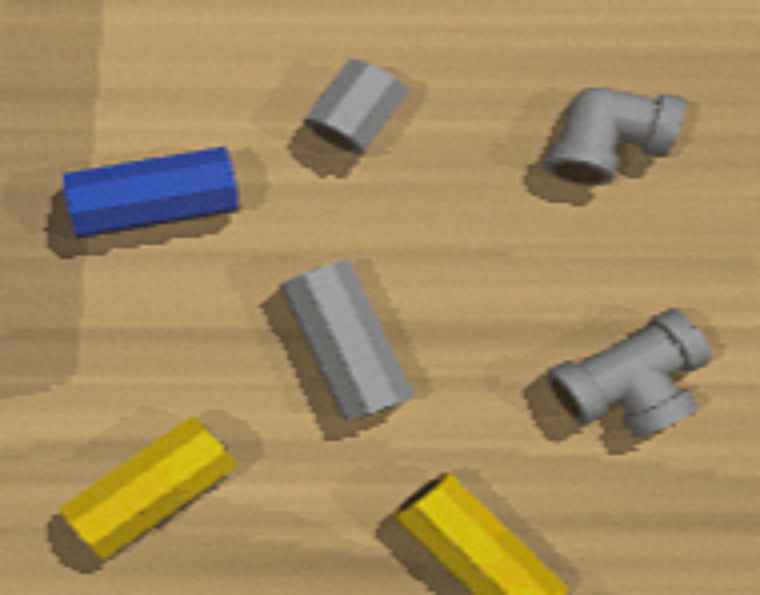

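The crop confirms it: the long grey octagonal bar is at (347,340) in the crop. It is clearly longer than the short coupling and is neither blue nor yellow. Now I'll move above the handle.

```bash
python3 -m jog '[0,0,0,0,0,9.6,1, 0,0,0,0,0,9.6,1, 0,0,0,0,0,9.6,1, 0.024,-0.051,0,0,0,0,1, 0.024,-0.051,0,0,0,0,1, 0.024,-0.051,0,0,0,0,1, 0.024,-0.051,0,0,0,0,1, 0.024,-0.051,0,0,0,0,1]'
python3 -m jog '[0.024,-0.051,0,0,0,0,1, 0.024,-0.051,0,0,0,0,1, 0.024,-0.051,0,0,0,0,1, 0.024,-0.051,0,0,0,0,1, 0.024,-0.051,0,0,0,0,1, 0.024,-0.051,0,0,0,0,1, 0.024,-0.051,0,0,0,0,1, 0,0,0,0,0,0,1]'
cat > goto.py <<'E'
# print tool-frame shift (m) and turn (deg about tool z) to a target x y z yaw(deg of tool x)
import sys; from h import *
def go(x,y,z,yaw):
    s=r.read_state(); q=s['orientation']; R=Ro.from_quat([q[1],q[2],q[3],q[0]]).as_matrix()
    a=np.radians(yaw); X=np.array([np.cos(a),np.sin(a),0]); T=np.column_stack([X,np.cross([0,0,-1],X),[0,0,-1]])
    e=np.array([x,y,z])-s['tcp_pos']
    print('tcp',np.round(s['tcp_pos'],1),'turn',np.round(np.degrees(Ro.from_matrix(R.T@T).as_rotvec()),2),'shift before turn',np.round(R.T@e/1000,4),'after turn',np.round(T.T@e/1000,4),'t',s['time'])
if __name__=='__main__': go(*map(float,sys.argv[1:]))
E
python3 goto.py 577 72.8 144 -3.8
python3 - <<'E'
from h import *
im,d,W=cloud('wrist'); save(im,'w1.png')
P=W.reshape(-1,3); P=P[(P[:,2]>146)&(P[:,2]<158)&(abs(P[:,0]-577)<90)&(abs(P[:,1]-73)<50)]
c,sz,a=cv2.minAreaRect(P[:,:2].astype(np.float32)); print(len(P),c,sz,a,np.median(P[:,2]))
E
```

```text
time: 1.05
tcp_pos: [381.0, -271.5, 250.0]
orientation: [-0.0, 1.0, -0.032, -0.0]
force: [1.1, 0.6, -0.1]
gripper_width: 1.002
grasp_force: 0.0
time: 2.05
tcp_pos: [571.7, 75.6, 249.1]
orientation: [-0.0, 1.0, -0.029, -0.001]
force: [0.1, -0.2, -0.6]
gripper_width: 0.999
grasp_force: 0.0
tcp [571.7  75.6 249.1] turn [-0.03  0.06  0.46] shift before turn [0.0056 0.0025 0.1051] after turn [0.0055 0.0024 0.1051] t 2.05
3286 (577.2512817382812, 72.9799575805664) (15.473512649536133, 128.80532836914062) 86.19662475585938 151.01621613846856
```

```bash
python3 -m jog '[0.0055,0.0025,0.03,0,0,0.4,1, 0,0,0.03,0,0,0,1, 0,0,0.025,0,0,0,1, 0,0,0.02,0,0,0,1, 0,0,0,0,0,0,-1, 0,0,0,0,0,0,-1, 0,0,0,0,0,0,-1, 0,0,0,0,0,0,-1]' 60; python3 -m jog '[0,0,0,0,0,0,-1, 0,0,0,0,0,0,-1]'; python3 goto.py 577.1 72.9 144 -3.8
```

```text
time: 3.1
tcp_pos: [576.8, 73.5, 146.8]
orientation: [-0.005, 0.999, -0.036, 0.001]
force: [-1.0, 8.5, 3.4]
gripper_width: 0.173
grasp_force: 62.0
time: 3.35
tcp_pos: [576.8, 73.5, 146.8]
orientation: [-0.004, 0.999, -0.035, 0.001]
force: [-1.1, 11.5, 3.2]
gripper_width: 0.174
grasp_force: 62.0
tcp [576.8  73.5 146.8] turn [-0.43 -0.15 -0.26] shift before turn [0.0004 0.0006 0.0028] after turn [0.0004 0.0006 0.0028] t 3.35
```

```bash
python3 -m jog '[0,-0.0076,-0.0136,0,0,0,-1, 0,-0.0094,-0.0124,0,0,0,-1, 0,-0.0111,-0.011,0,0,0,-1, 0,-0.0125,-0.0093,0,0,0,-1, 0,-0.0137,-0.0074,0,0,0,-1, 0,-0.0146,-0.0054,0,0,0,-1, 0,-0.0152,-0.0033,0,0,0,-1, 0,-0.0155,-0.0011,0,0,0,-1]'; python3 goto.py 583.4 172.3 208 -3.8
```

```text
time: 4.35
tcp_pos: [583.2, 169.5, 210.3]
orientation: [0.0, 0.999, -0.035, 0.001]
force: [1.7, -3.1, -1.5]
gripper_width: 0.173
grasp_force: 61.5
tcp [583.2 169.5 210.3] turn [ 0.03 -0.09 -0.21] shift before turn [-0.     -0.0028  0.0023] after turn [-0.     -0.0028  0.0023] t 4.35
```

```bash
python3 -m jog '[0,-0.0155,0.0011,0,0,0,-1, 0,-0.0152,0.0033,0,0,0,-1, 0,-0.0146,0.0054,0,0,0,-1, 0,-0.0137,0.0074,0,0,0,-1, 0,-0.0125,0.0093,0,0,0,-1, 0,-0.0111,0.011,0,0,0,-1, 0,-0.0094,0.0124,0,0,0,-1, 0,-0.0076,0.0136,0,0,0,-1]'; python3 -m jog '[0,0,0,0,0,0,-1]'; python3 goto.py 590.2 271.5 144 -3.8
```

```text
time: 5.35
tcp_pos: [590.3, 272.6, 146.6]
orientation: [-0.003, 0.999, -0.035, 0.001]
force: [0.9, 4.7, 12.0]
gripper_width: 0.177
grasp_force: 63.8
time: 5.48
tcp_pos: [590.3, 272.5, 146.8]
orientation: [-0.003, 0.999, -0.035, 0.001]
force: [1.0, 5.8, 4.3]
gripper_width: 0.172
grasp_force: 62.4
tcp [590.3 272.5 146.8] turn [-0.37 -0.14 -0.18] shift before turn [-0.0001  0.001   0.0028] after turn [-0.0001  0.001   0.0028] t 5.475
```

```bash
python3 -m jog '[0,0,0,0,0,0,1, 0,0,0,0,0,0,1, 0,0,0,0,0,0,1, 0,0,-0.04,0,0,0,1, 0,0,-0.05,0,0,0,1, 0,0,-0.02,0,0,0,1, -0.0092,0.0471,0,0,0,0,1, -0.0092,0.0471,0,0,0,0,1]'
python3 -m jog '[-0.0092,0.0471,0,0,0,0,1, -0.0092,0.0471,0,0,0,0,1, -0.0092,0.0471,0,0,0,0,1, -0.0092,0.0471,0,0,0,0,1, -0.0092,0.0471,0,0,0,0,1, -0.0092,0.0471,0,0,0,0,1, -0.0092,0.0471,0,0,0,0,1, -0.0092,0.0471,0,0,0,0,1]'
python3 -m jog '[0,0,0,0,0,-8.4,1, 0,0,0,0,0,-8.4,1, 0,0,0,0,0,-8.4,1, 0,0,0,0,0,0,1]'
python3 goto.py 467.4 -191.8 22 21.4
python3 - <<'E'
from h import *
im,d,W=cloud('wrist'); save(im,'w2.png')
P=W.reshape(-1,3); P=P[(P[:,2]>10)&(P[:,2]<50)&(np.hypot(P[:,0]-467,P[:,1]+192)<60)]
c,sz,a=cv2.minAreaRect(P[:,:2].astype(np.float32)); print(len(P),c,sz,a,np.percentile(P[:,2],95))
im,d,W=cloud('top'); save(im,'top2.png')
P=W[60:300,:300].reshape(-1,3); P=P[(P[:,2]>135)&(P[:,2]<165)]
c,sz,a=cv2.minAreaRect(P[:,:2].astype(np.float32)); print('handle',len(P),c,sz,a,np.median(P[:,2]))
E
```

```text
time: 6.48
tcp_pos: [564.5, 174.7, 255.3]
orientation: [0.0, 0.999, -0.034, 0.0]
force: [-0.4, -0.4, 0.5]
gripper_width: 1.001
grasp_force: 0.0
time: 7.48
tcp_pos: [464.5, -196.6, 255.4]
orientation: [-0.0, 0.999, -0.035, 0.0]
force: [-0.0, 0.7, 0.0]
gripper_width: 0.999
grasp_force: 0.0
time: 7.98
tcp_pos: [465.0, -195.2, 255.3]
orientation: [-0.0, 0.983, 0.183, -0.0]
force: [0.2, -0.3, 0.1]
gripper_width: 1.003
grasp_force: 0.0
tcp [ 465.  -195.2  255.3] turn [-0.02  0.01 -0.33] shift before turn [ 0.0035 -0.0023  0.2333] after turn [ 0.0035 -0.0023  0.2333] t 7.975
2265 (467.0610656738281, -191.23004150390625) (84.72755432128906, 36.013580322265625) 21.595457077026367 36.099717706806345
handle 921 (590.068115234375, 271.1131591796875) (17.00779914855957, 129.43304443359375) 86.02470397949219 150.3840816681648
```

View pics/top2.png

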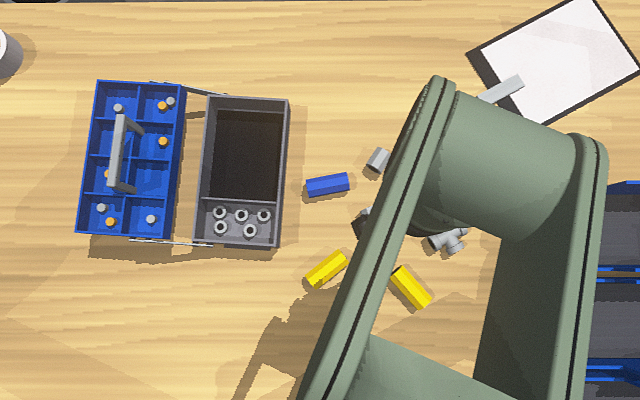

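View pics/w2.png

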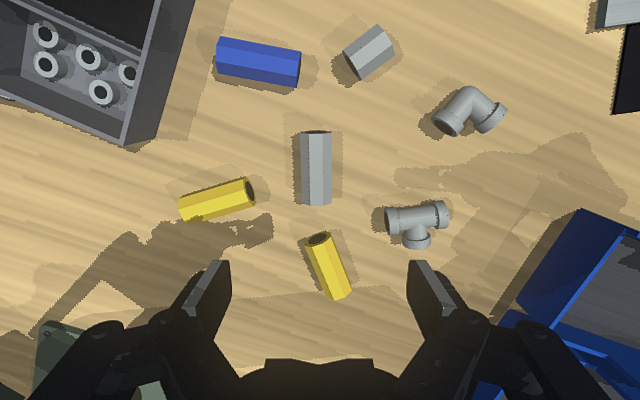

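The top view shows the tray open at (130,160) and the bay clear at (247,150). The wrist view shows the long grey coupling at (316,168), aligned with the tool. Descending to pick it.

```bash
python3 -m jog '[0.0035,-0.0028,0.05,0,0,0,1, 0,0,0.05,0,0,0,1, 0,0,0.05,0,0,0,1, 0,0,0.04,0,0,0,1, 0,0,0.026,0,0,0,1, 0,0,0.014,0,0,0,1, 0,0,0,0,0,0,1]'; python3 goto.py 467.2 -191.3 22 21.4
```

```text
time: 8.95
tcp_pos: [467.3, -191.2, 24.9]
orientation: [-0.0, 0.983, 0.184, -0.001]
force: [0.1, 0.2, 0.6]
gripper_width: 0.999
grasp_force: 0.0
tcp [ 467.3 -191.2   24.9] turn [-0.05  0.05 -0.24] shift before turn [-0.0002  0.0001  0.0029] after turn [-0.0002  0.0001  0.0029] t 8.95
```

```bash
python3 -m jog '[0,0,0.002,0,0,0,1, 0,0,0,0,0,0,-1, 0,0,0,0,0,0,-1, 0,0,0,0,0,0,-1, 0,0,0,0,0,0,-1, 0,0,-0.02,0,0,0,-1, 0,0,-0.05,0,0,0,-1, 0,0,-0.06,0,0,0,-1]' 80; python3 -m jog '[0,0,0,0,0,0,-1]';  python3 goto.py 617.5 70.3 152 -3.8
```

```text
time: 9.95
tcp_pos: [466.2, -190.7, 153.1]
orientation: [-0.001, 0.983, 0.184, -0.002]
force: [1.2, -0.5, -4.3]
gripper_width: 0.404
grasp_force: 81.0
time: 10.07
tcp_pos: [470.0, -192.4, 157.3]
orientation: [0.003, 0.983, 0.184, 0.004]
force: [0.5, -1.2, -3.5]
gripper_width: 0.401
grasp_force: 81.2
tcp [ 470.  -192.4  157.3] turn [ 0.31 -0.49 25.  ] shift before turn [ 0.2324 -0.1916  0.0056] after turn [ 0.1297 -0.2719  0.0053] t 10.075
```

```bash
python3 -m jog '[0,0,0,0,0,8.4,-1, 0,0,0,0,0,8.4,-1, 0,0,0,0,0,8.4,-1, 0.0185,-0.0388,0,0,0,0,-1, 0.0185,-0.0388,0,0,0,0,-1, 0.0185,-0.0388,0,0,0,0,-1, 0.0185,-0.0388,0,0,0,0,-1, 0.0185,-0.0388,0,0,0,0,-1]';python3 -m jog '[0.0185,-0.0388,0,0,0,0,-1, 0.0185,-0.0388,0,0,0,0,-1, 0,0,0,0,0,0,-1, 0,0,0,0,0,0,-1]'; python3 goto.py 617.5 70.3 29 -3.8
python3 - <<'E'
from h import *
im,d,W=cloud('wrist'); save(im,'w3.png')
E
```

```text
time: 11.08
tcp_pos: [572.4, -2.9, 150.6]
orientation: [0.0, 0.999, -0.035, -0.002]
force: [0.0, 0.1, -3.6]
gripper_width: 0.401
grasp_force: 81.2
time: 11.58
tcp_pos: [614.1, 70.3, 151.0]
orientation: [0.001, 0.999, -0.035, -0.002]
force: [0.1, -1.1, -4.4]
gripper_width: 0.401
grasp_force: 81.5
tcp [614.1  70.3 151. ] turn [ 0.08  0.27 -0.17] shift before turn [ 0.0039 -0.0004  0.122 ] after turn [ 0.0034 -0.0002  0.122 ] t 11.575
```

View pics/w3.png

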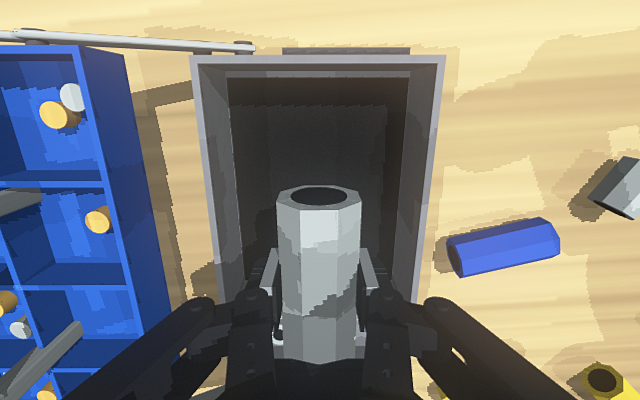

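The wrist view shows the held coupling at (318,270), centred over the open bay, which spans roughly (195–445, 60–300). Lowering it.

```bash
python3 -m jog '[0.0034,0,0.03,0,0,0,-1, 0,0,0.035,0,0,0,-1, 0,0,0.03,0,0,0,-1, 0,0,0.017,0,0,0,-1, 0,0,0.006,0,0,0,-1, 0,0,0.003,0,0,0,-1, 0,0,0,0,0,0,-1]'; python3 goto.py 617.5 70.3 28 -3.8
```

```text
time: 12.5
tcp_pos: [619.6, 70.4, 33.1]
orientation: [-0.0, 0.999, -0.035, 0.001]
force: [0.6, -0.3, -3.3]
gripper_width: 0.402
grasp_force: 81.4
tcp [619.6  70.4  33.1] turn [-0.01 -0.09 -0.2 ] shift before turn [-0.0021  0.0002  0.0051] after turn [-0.0021  0.0002  0.0051] t 12.5
```

```bash
python3 -m jog '[0,0,0.003,0,0,0,-1, 0,0,0.002,0,0,0,-1, 0,0,0,0,0,0,-1]'
```

```text
time: 12.88
tcp_pos: [619.6, 70.5, 29.1]
orientation: [-0.0, 0.999, -0.035, 0.001]
force: [-2.5, 0.1, 4.6]
gripper_width: 0.402
grasp_force: 82.5
```

```bash
python3 -m jog '[0,0,0,0,0,0,0.4, 0,0,0,0,0,0,0.4, 0,0,0,0,0,0,0.4, 0,0,-0.01,0,0,0,0.4, 0,0,-0.04,0,0,0,0.4, 0,0,-0.06,0,0,0,0.4, 0,0,-0.06,0,0,0,1, 0,0,-0.05,0,0,0,1]'; python3 -m jog '[0,0,0,0,0,0,1]'
python3 goto.py 590.2 271.6 145 -3.8
python3 - <<'E'
from h import *
im,d,W=cloud('wrist'); save(im,'w4.png')
P=W.reshape(-1,3); P=P[(P[:,2]>15)&(P[:,2]<55)&(abs(P[:,0]-617)<70)&(abs(P[:,1]-70)<40)]
c,sz,a=cv2.minAreaRect(P[:,:2].astype(np.float32)); print(len(P),c,sz,a,np.percentile(P[:,2],[50,95]))
E
```

```text
time: 13.88
tcp_pos: [619.2, 70.4, 250.8]
orientation: [-0.0, 0.999, -0.035, 0.002]
force: [0.3, -0.5, -0.6]
gripper_width: 0.998
grasp_force: 0.0
time: 14.0
tcp_pos: [621.2, 70.6, 253.4]
orientation: [-0.001, 0.999, -0.035, 0.006]
force: [0.1, -0.5, -0.8]
gripper_width: 0.996
grasp_force: 0.0
tcp [621.2  70.6 253.4] turn [-0.1  -0.65 -0.2 ] shift before turn [-0.0462 -0.1982  0.1082] after turn [-0.0442 -0.1985  0.1084] t 14.0
2305 (619.13427734375, 70.34986877441406) (36.00611877441406, 85.023681640625) 86.06800842285156 [38.63442028 41.0231865 ]
```

View pics/w4.png

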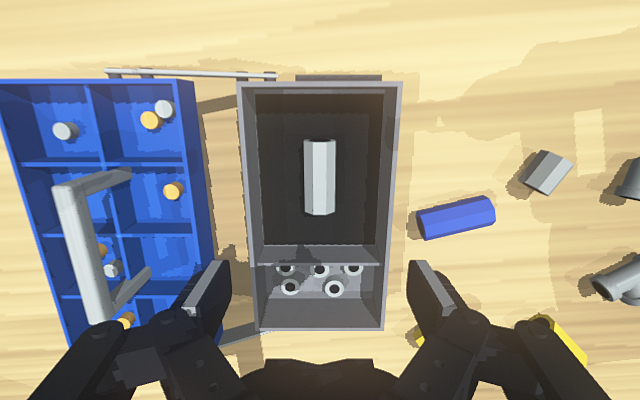

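The coupling lies flat in the bay at (319,177), with its top at z≈41. The nuts are undisturbed and the tray is still open at (110,200). Moving to the handle.

```bash
python3 -m jog '[-0.0085,-0.0397,0,0,0,0,1, -0.0085,-0.0397,0,0,0,0,1, -0.0085,-0.0397,0,0,0,0,1, -0.0085,-0.0397,0,0,0,0,1, -0.0085,-0.0397,0,0,0,0,1, 0,0,0,0,0,0,1, 0,0,0,0,0,0,1]'; python3 goto.py 590.2 271.5 145 -3.8
```

```text
time: 14.92
tcp_pos: [590.0, 270.8, 245.9]
orientation: [0.001, 0.999, -0.035, -0.001]
force: [-0.4, -0.4, 0.0]
gripper_width: 0.998
grasp_force: 0.0
tcp [590.  270.8 245.9] turn [ 0.11  0.12 -0.18] shift before turn [ 0.0004 -0.0009  0.1009] after turn [ 1.000e-04 -7.000e-04  1.009e-01] t 14.925
```

```bash
python3 -m jog '[0,-0.0007,0.03,0,0,0,1, 0,0,0.03,0,0,0,1, 0,0,0.025,0,0,0,1, 0,0,0.015,0,0,0,1, 0,0,0,0,0,0,-1, 0,0,0,0,0,0,-1, 0,0,0,0,0,0,-1, 0,0,0,0,0,0,-1]' 60; python3 -m jog '[0,0,0,0,0,0,-1]'; python3 goto.py 590.2 271.5 145 -3.8
```

```text
time: 15.92
tcp_pos: [591.0, 272.6, 148.4]
orientation: [-0.001, 0.999, -0.035, 0.001]
force: [-1.8, -1.9, 3.4]
gripper_width: 0.169
grasp_force: 61.8
time: 16.05
tcp_pos: [590.9, 272.5, 148.4]
orientation: [-0.001, 0.999, -0.035, 0.001]
force: [-0.8, 1.4, 3.9]
gripper_width: 0.171
grasp_force: 62.0
tcp [590.9 272.5 148.4] turn [-0.07 -0.1  -0.19] shift before turn [-0.0007  0.0011  0.0034] after turn [-0.0007  0.0011  0.0034] t 16.05
```

Swing back along the reverse arc.

```bash
python3 -m jog '[0,0.0076,-0.0136,0,0,0,-1, 0,0.0094,-0.0124,0,0,0,-1, 0,0.0111,-0.011,0,0,0,-1, 0,0.0125,-0.0093,0,0,0,-1, 0,0.0137,-0.0074,0,0,0,-1, 0,0.0146,-0.0054,0,0,0,-1, 0,0.0152,-0.0033,0,0,0,-1, 0,0.0155,-0.0011,0,0,0,-1]'; python3 goto.py 583.4 172.3 211 -3.8;  python3 -m jog '[0,0.0155,0.0011,0,0,0,-1, 0,0.0152,0.0033,0,0,0,-1, 0,0.0146,0.0054,0,0,0,-1, 0,0.0137,0.0074,0,0,0,-1, 0,0.0125,0.0093,0,0,0,-1, 0,0.0111,0.011,0,0,0,-1, 0,0.0094,0.0124,0,0,0,-1, 0,0.0076,0.0136,0,0,0,-1]'; python3 -m jog '[0,0,0,0,0,0,-1, 0,0,0,0,0,0,-1]'
```

```text
time: 17.05
tcp_pos: [584.1, 172.1, 211.9]
orientation: [-0.0, 0.999, -0.035, 0.001]
force: [2.4, 3.0, 2.6]
gripper_width: 0.172
grasp_force: 61.6
tcp [584.1 172.1 211.9] turn [-0.04 -0.13 -0.19] shift before turn [-0.0007 -0.0001  0.0009] after turn [-0.0007 -0.0002  0.0009] t 17.05
time: 18.05
tcp_pos: [577.6, 73.4, 147.2]
orientation: [-0.001, 0.999, -0.035, 0.001]
force: [-10.8, 15.6, 80.2]
gripper_width: 0.177
grasp_force: 73.4
time: 18.3
tcp_pos: [577.4, 73.6, 148.3]
orientation: [-0.001, 0.999, -0.035, 0.001]
force: [2.3, 0.1, 10.9]
gripper_width: 0.169
grasp_force: 62.9
```

```bash
python3 -m jog '[0,0,0,0,0,0,1, 0,0,0,0,0,0,1, 0,0,0,0,0,0,1, 0,0,-0.02,0,0,0,1, 0,0,-0.04,0,0,0,1, 0,0,-0.04,0,0,0,1, 0,0,0,0,0,0,1, 0,0,0,0,0,0,1]'
python3 - <<'E'
from h import *
im,d,W=cloud('wrist'); save(im,'w5.png')
P=W.reshape(-1,3); P=P[(P[:,2]>146)&(P[:,2]<165)&(abs(P[:,0]-577)<90)&(abs(P[:,1]-73)<50)]
c,sz,a=cv2.minAreaRect(P[:,:2].astype(np.float32)); print(len(P),c,sz,a,np.median(P[:,2]))
E
```

```text
time: 19.3
tcp_pos: [575.9, 73.3, 246.2]
orientation: [0.0, 0.999, -0.035, -0.001]
force: [0.4, -1.2, -0.3]
gripper_width: 1.002
grasp_force: 0.0
3342 (577.0736694335938, 73.35001373291016) (16.067859649658203, 129.7089385986328) 86.04817199707031 150.98287502654216
```

View pics/w5.png

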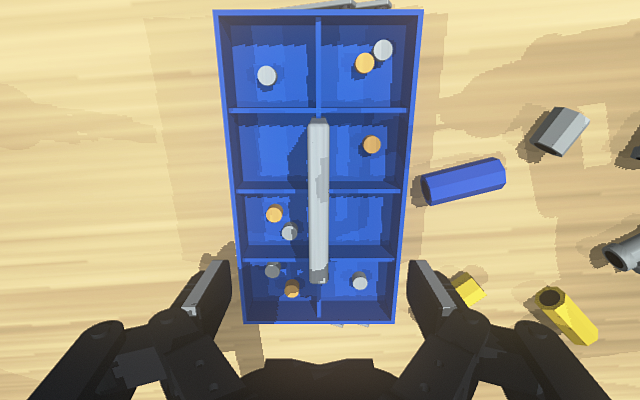

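The tray is fully closed: the handle, at (318,200) in the image, is back at its original pose and height, and the gripper is clear of it. Handing in.

```bash
python3 -c "
from station import r
print(r.job_done())"
```

```text
the job is handed in; nothing more can be done
None
```

I opened the tray, laid the long grey coupling flat in the large bay, closed the tray fully and released it, then handed in the job at about 19 s; the highest wrist force I read was about 80 N, as the tray closed.

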